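# Feed a mortar half prism through the one-way gate of the press queue

## Robot

A 6-joint arm with a two-finger parallel gripper is mounted at the origin on the work surface. World frame = base frame: x ahead of the robot, y to its left, z up, the work surface at z = 0. Lengths are in m, angles in rad, forces in N, time in s.
With the tool pointing down it reaches from about 0.35 to 0.975 m from the base axis. Payload 4.9 kg.
Tool frame: the origin (TCP) lies at the very end of the fingers, on their centre line; the grasp point (between the pads) lies 19 mm behind it; z points along the fingers, y is the line along which they close (so a half turn about z gives the same grasp; the last joint's range is limited). The gripper opens to 85 mm and grips with 20 to 120 N. Pads are 22 mm wide; open, the fingers measure 114 mm over their backs; the gripper's body (76 mm by 85 mm) begins 54 mm behind the grasp point. The pads swing forward as they close: fully open they stand 13 mm farther back than shut.
Start: joints at [1.081, 0.053, 1.613, -0, 1.476, -0.119], TCP at [0.226, 0.583, 0.207] pointing down, gripper open.
Joint ranges: [-3.01, 3.01], [-1.01, 2.22], [0.06, 2.58], [-1.02, 4.17], [0.09, 2.62], [-3.14, 3.14]. Speed limits (rad/s): [2.57, 2.57, 3.14, 3.14, 3.14, 3.14].

## Interface

Orientations are given as a unit quaternion [w, x, y, z].
In Python, from plant import state, optics, ticket, nets gives the robot as it stands. The module is installed in compiled form; this text tells all that it offers.
- The arm moves only by the shell command python3 -m inch 'ROWS' [OPENING]. ROWS is JSON, a list of rows, each an object of numbers: "dx", "dy", "dz": the shift along the tool's x, y, z as a fraction of full scale; "rx", "ry", "rz": the turn, a rotation vector about the tool's x, y, z as a fraction of full scale. In form: [{"dx": .., "dy": .., "dz": .., "rx": .., "ry": .., "rz": ..}, ...]. A call has 1 to 5 rows; each row is the pose to reach, as a shift and turn from the pose commanded when the call began, along the tool's axes at that moment; what a row does not reach only later rows make up. Full scale, the value 1, is 0.8 m for a shift and 1.5 rad for a turn. A row lasts 1/10 s, in which the tool goes at most 50 mm and 8.59 degrees, less where a joint would pass 70% of its speed; a pose out of reach is approached as far as the arm can. A call with a number of a shift or a turn outside -1 to 1 is refused whole. A call with a gripper value outside its range is refused whole. OPENING is the opening, from -1 (shut) to 1 (fully open), set as the call begins (- or left out, the last holds). The fingers move at their own pace and stop on an object; the grip force is fixed at half the most. Time passes only in rows, so rows that repeat a pose let the fingers close. It gives the time, the measured TCP pose, the force, the opening and the grip force at its end, in the units of the state.
- state(): the state, without advancing time (a new reading comes with each control period).
- optics.grab_frame(name): name is "scene" or "top" or "wrist"; returns the picture (384x512x3 uint8, red, green, blue); there is no depth.
- optics.camera_info(name): a dict with "fx", "fy", "cx", "cy" (pixels), "R" (3x3) and "t" (3): a world point X has camera coordinates R X + t. Camera axes: x right, y down, z forward; pixel columns grow to the right and rows downward; lengths in m; the calibration is good to about 2 mm. The wrist camera is an equidistant fisheye: a pixel r from the principal point sees the ray r / f radians off the axis. A picture is of the moment at which its call begins: read the wrist's pose just before it. camera_info takes no time and is no camera call; for the wrist camera it gives the pose at the moment of the call.
- ticket.job_done(): hands the job in; it is judged then, once.
Trained networks look in the newest picture that a camera, given by its name, has taken for a name from the list of things; names that differ only in an ending like _2 or _b are one class to them, and where a whole thing is asked for, a point or a joint stands for the part that bears it (a point fixed in the world has none). Each returns a list of dicts, best first, with "confidence" (0 to 1); they miss things now and then, are a little off and sometimes report something else, mostly with a low value. They report only what shows in the picture. A call takes as long as a camera call. They do not tell look-alikes from the thing itself.
- nets.boxes_of(camera, name): "bbox" ([centre column, centre row, width, height] in pixels, round what is visible of it).
- nets.outline_of(camera, name): "pixels" (384x512 bool, what is visible of it) and "bbox" ([centre column, centre row, width, height] in pixels, round what is visible of it).
The state is a dict: "time": time; "joint_pos": joint angles; "joint_vel": joint speeds; "joint_efforts": joint torques, N m; "tool_pos": TCP position; "tool_rot": TCP orientation; "contact_force": force on the tool from outside, world axes, zero at the start; "ft_torque": the same for the moment, N m; "gripper_width": opening from 0.0 (shut) to 1.0 (fully open); "grasp_force": force on a finger pad.
Only numpy, scipy, OpenCV 4.12 (cv2) and the standard library are available. Lean on these libraries where they do the work, as an engineer would, in place of code of your own. Each camera call takes 0.05 s, during which the arm holds its last target. There are 200 camera calls.

## Task

Lay the short mortar prism flat and lengthwise in the open part of the steel lane in front of the sprung gate, let go of it, and then push it along the lane through the gate until it is wholly past it and the gate has sprung shut behind it. Leave the long prism where it lies.

Things in the scene. Friction and masses are not known exactly. Their poses are not given: they have to be found in the camera images.
- half_prism: The short mortar prism to feed: a plain grey concrete bar 80 x 40 x 40 mm, about 0.28 kg, lying on the table. Origin at the centre of its underside; x along its length, z up. Bystanders of the same concrete: a long prism, a 50 mm cube, an upright 50 mm cylinder, and a 50 mm cube already at the far end of the lane's tray.
- full_prism: The long mortar prism, to be left alone: the same grey concrete, 160 x 40 x 40 mm, on the table. Origin at the centre of its underside; x along its length, z up.
- lane: Steel lane (mm). Origin: table height, mid gateway; x = pushing direction, y left. Floor z=6. Infeed x=-190..0, open above; low rails 60 apart inside, x=-180..-20, tops z=16, so hold the prism by its upper half. Gateway x=0 between round posts at y=+-44, tops z=75. Tray x=15..254 beyond, 78 wide inside, walls to z=36, a cube in its last 80. Nothing overhead: fingers can pass the gate.
- gate (a joint): Aluminium flap across the gateway, 70 mm wide, z = 10 to 60 mm, on an upright hinge at lane x 0, y +37. Radians: 0 shut, to 1.6 swung to lane +x; it cannot swing to -x. A weak spring (about 1 N at its edge) shuts it once nothing is in its way: push the prism's rear end 60 mm past the gateway, then lift the fingers straight up; drawn back, they would catch behind the flap.
Mind the look-alikes: they are no part of the job. What is shaped like the half_prism but turquoise is not meant.

How it is judged:
On the way, in this order (a step that is already met when the one before it is completed fails the run):
1. the short prism lies flat in the infeed between the rails, wholly in front of the shut gate, let go of by the fingers (x of half_prism in the frame of lane between -0.16 and -0.04 m and y of half_prism in the frame of lane between -0.02 and 0.02 m and z of half_prism in the frame of lane between 0 and 0.012 m and angle between half_prism's own z axis and vertical below 0.12 rad and value of joint gate below 0.1 rad and contact force between half_prism and the fingers below 0.1 N), for 0.1 s.
2. the short prism, lying on the lane's floor in the gateway, holds the gate open (x of half_prism in the frame of lane between -0.04 and 0.06 m and z of half_prism in the frame of lane between 0 and 0.016 m and value of joint gate above 0.4 rad), for 0.05 s.
At the end, for the whole second after the job is handed in: The short prism lies flat and at rest (tilt under 0.15 rad) on the floor of the tray, wholly beyond the gateway (its centre 45 mm or more past it, between the tray's walls), and the gate is shut behind it (under 0.08 rad) (x of half_prism in the frame of lane between 0.045 and 0.25 m and y of half_prism in the frame of lane between -0.039 and 0.039 m and z of half_prism in the frame of lane between 0 and 0.016 m and value of joint gate below 0.08 rad and angle between half_prism's own z axis and vertical below 0.15 rad and linear speed of half_prism below 0.02 m/s); the robot touches nothing.
It fails at once if the long prism is moved by more than 30 mm (distance of full_prism from where it was at the start of the episode above 0.03 m).
It also fails if it takes over 48 s, if anything falls off the work surface, if the arm or the gripper's body presses on something with over 40 N, if the wrist force passes 120 N, or if a joint passes its speed limit or range.

## Working session

There is one attempt and no reset: what is moved stays moved. The work goes in short steps, Python scripts to look and compute and a shell command to move; the robot and the scene stay as the last step left them, time stands still between calls to the robot, and variables do not carry over. Pictures are saved under pics/ and viewed, at most 11 in all, crops included, and the job is handed in when it is done.

```bash
mkdir -p pics; cat > h.py <<'E'
import numpy as np, cv2
from plant import state, optics, ticket, nets
def save(cam,fn):
    im=optics.grab_frame(cam); cv2.imwrite('pics/'+fn,im[:,:,::-1]); return im
def ray(cam,u,v,ci=None):
    c=ci or optics.camera_info(cam); R=np.array(c['R']);t=np.array(c['t'])
    a=(u-c['cx'])/c['fx'];b=(v-c['cy'])/c['fy']
    if cam=='wrist':
        r=np.hypot(a,b); s=np.sin(r)/r if r>1e-9 else 1; d=np.array([a*s,b*s,np.cos(r)])
    else: d=np.array([a,b,1.])
    return -R.T@t, R.T@d
def at(cam,u,v,z,ci=None):
    o,d=ray(cam,u,v,ci); return o+d*(z-o[2])/d[2]
def proj(cam,X,ci=None):
    c=ci or optics.camera_info(cam); p=np.array(c['R'])@np.array(X)+np.array(c['t'])
    if cam=='wrist':
        th=np.arctan2(np.hypot(p[0],p[1]),p[2]); n=np.hypot(p[0],p[1]); a,b=p[0]/n*th,p[1]/n*th
    else: a,b=p[0]/p[2],p[1]/p[2]
    return np.array([c['fx']*a+c['cx'],c['fy']*b+c['cy']])
E
python3 - <<'E'
from h import *
a=save('top','top.png'); 
for n in ['half_prism','full_prism','lane','gate']:
    for r in nets.outline_of('top',n):
        ys,xs=np.nonzero(r['pixels']); rc=cv2.minAreaRect(np.c_[xs,ys].astype(np.float32))
        print(n,round(r['confidence'],2),np.round(r['bbox']),np.round(rc[0],1),np.round(rc[1],1),round(rc[2],1), a[ys,xs].mean(0).round())
s=save('scene','scene.png')
c=optics.camera_info('top');print(c)
print(state())
E
```

```text
half_prism 0.95 [280. 218.  30.  44.] [278.7 216.4] [19.5 40.4] 13.1 [72. 69. 64.]
half_prism 0.95 [334. 238.  39.  39.] [331.5 240. ] [40.3 21.9] 45.0 [33. 85. 82.]
full_prism 0.71 [379. 148.  29.  82.] [375.2 149.1] [77.2 24.3] 84.8 [66. 63. 59.]
lane 0.71 [157. 154.  54. 207.] [154.2 155.2] [206.6  51.7] 85.2 [77. 77. 77.]
gate 0.65 [154. 168.  36.  12.] [154.9 166.2] [ 8.6 35.9] 82.2 [54. 53. 54.]
{'fx': 470.8227219919075, 'fy': 470.8227219919075, 'cx': 254.9211106559296, 'cy': 193.63572102536475, 'R': array([[ 1.35066803e-02, -9.99908361e-01,  9.16490913e-04],
       [-9.79189244e-01, -1.34124197e-02, -2.02505635e-01],
       [ 2.02499370e-01,  1.83776082e-03, -9.79280669e-01]]), 't': array([-0.04510117,  0.50618517,  0.91232196])}
{'time': 0.3, 'joint_pos': array([ 1.08102184e+00,  5.29234335e-02,  1.61337530e+00, -1.70670694e-05,
        1.47597285e+00, -1.19025661e-01]), 'joint_vel': array([-0.00137149,  0.00015313, -0.00282715,  0.00112845,  0.00027189,
        0.00046383]), 'joint_efforts': array([-4.94034782e-05, -3.93094647e+01, -3.69759178e+01, -1.06893590e-04,
        3.94607821e-03,  1.60785390e-05]), 'tool_pos': array([0.22635444, 0.58231963, 0.20648074]), 'tool_rot': array([-9.36401802e-05,  1.84313736e-01,  9.82867403e-01, -3.26404278e-04]), 'contact_force': array([ 0.02754793,  0.42548134, -0.32834263]), 'ft_torque': array([-0.00852574,  0.02331818,  0.00021916]), 'grasp_force': 0.0, 'gripper_width': 1.0023848721338138}
```

View pics/top.png

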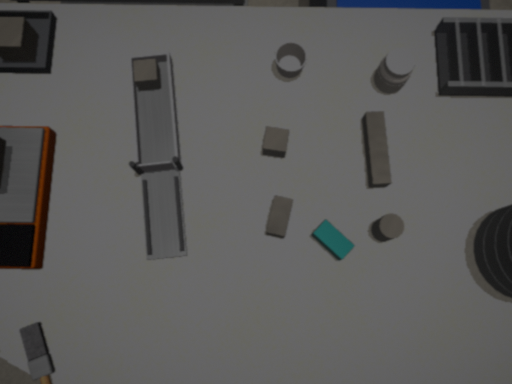

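View pics/scene.png

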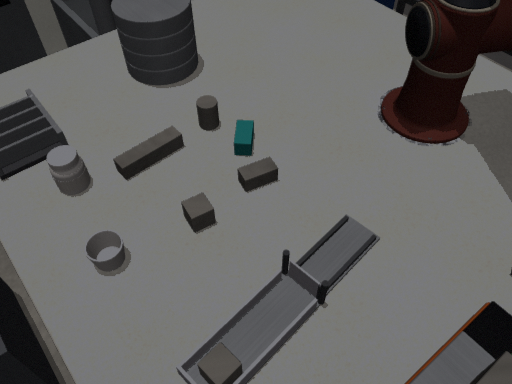

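The top view shows the grey short prism at about (280,217), the turquoise look-alike at (333,240) and the long prism at (377,148). The lane's infeed mouth is at (167,258), the posts at (137,168) and (177,163), and the tray end at row 55, with the pushing direction up. Next I'll fit the poses.

```bash
cat >> h.py <<'E'
from scipy.optimize import minimize
def fitbox(cam,mask,x0,L=.08,W=.04,H=.04,ci=None):
    ci=ci or optics.camera_info(cam)
    def sil(p):
        c,s=np.cos(p[2]),np.sin(p[2])
        P=[proj(cam,[p[0]+c*a-s*b,p[1]+s*a+c*b,z],ci) for a in(-L/2,L/2) for b in(-W/2,W/2) for z in(0,H)]
        m=np.zeros((384*4,512*4),np.uint8); h=cv2.convexHull((np.array(P)*4+1.5).astype(np.float32))
        cv2.fillConvexPoly(m,np.round(h).astype(np.int32),1); return m
    M=cv2.resize(mask.astype(np.uint8),None,fx=4,fy=4,interpolation=cv2.INTER_NEAREST)
    f=lambda p:1-(sil(p)&M).sum()/(sil(p)|M).sum()
    best=None
    for da in(-.3,0,.3):
        q=np.array(x0)+[0,0,da]
        r=minimize(f,q,method='Nelder-Mead',options=dict(initial_simplex=[q,q+[.01,0,0],q+[0,.01,0],q+[0,0,.2]],maxiter=120))
        if best is None or r.fun<best.fun: best=r
    return best.x,best.fun
E
python3 - <<'E'
from h import *
im=optics.grab_frame('top')
for r in nets.outline_of('top','half_prism')[:2]:
    p=at('top',r['bbox'][0],r['bbox'][1],.02); print(np.round(p,3),fitbox('top',r['pixels'],[p[0],p[1],-.2]))
cv2.imwrite('pics/lane.png',cv2.convertScaleAbs(cv2.resize(im[45:265,110:210,::-1],None,fx=2.7,fy=2.7,interpolation=cv2.INTER_CUBIC),alpha=1.8))
for uv,z in (((134,167),.0),((179,163),0),((147,259),.006),((187,256),.006),((132,58),.036),((170,55),.036)): print(uv,at('top',*uv,z).round(3))
E
```

```text
[ 0.471 -0.091  0.02 ] (array([ 0.46509615, -0.08822753, -0.20788232]), np.float64(0.0649864288483909))
(134, 167) [0.573 0.227 0.   ]
(179, 163) [0.584 0.129 0.   ]
(147, 259) [0.374 0.185 0.006]
(187, 256) [0.381 0.102 0.006]
(132, 58) [0.813 0.238 0.036]
(170, 55) [0.821 0.154 0.036]
```

View pics/lane.png

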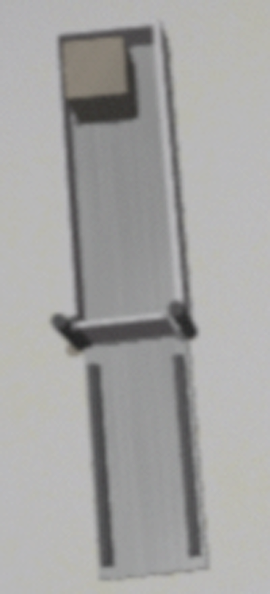

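The crop shows the infeed corners at (101,578) and (208,567), the rails from (94,365) to (107,565) and from (179,356) to (195,556), and the post tops at (61,322) and (178,309).

```bash
python3 - <<'E'
from h import *
T=lambda x,y,z:at('top',110+x/2.7-.3,45+y/2.7-.3,z)
for n,a,b,z in (('mouth -190',(101,578),(208,567),.004),('rail far -20',(94,365),(179,356),.016),('rail near -180',(107,565),(195,556),.016),('posttops 0',(61,322),(178,309),.075),('tray end 254',(57,37),(162,24),.036),('gate top',(80,325),(172,320),.06)):
    A,B=T(*a,z),T(*b,z); print(n,A.round(4),B.round(4),'mid',((A+B)/2).round(4),'w',np.linalg.norm(A-B).round(4),'yaw',np.arctan2(A[0]-B[0],-(B[1]-A[1])).round(3))
E
```

```text
mouth -190 [0.3745 0.1854 0.004 ] [0.3841 0.1029 0.004 ] mid [0.3793 0.1442 0.004 ] w 0.083 yaw -0.116
rail far -20 [0.5409 0.1983 0.016 ] [0.5492 0.1313 0.016 ] mid [0.5451 0.1648 0.016 ] w 0.0674 yaw -0.123
rail near -180 [0.3837 0.1787 0.016 ] [0.3914 0.1116 0.016 ] mid [0.3875 0.1451 0.016 ] w 0.0676 yaw -0.115
posttops 0 [0.5599 0.2107 0.075 ] [0.5712 0.1235 0.075 ] mid [0.5655 0.1671 0.075 ] w 0.0879 yaw -0.129
tray end 254 [0.8118 0.2406 0.036 ] [0.8246 0.1551 0.036 ] mid [0.8182 0.1978 0.036 ] w 0.0864 yaw -0.149
gate top [0.5618 0.2001 0.06  ] [0.5667 0.1303 0.06  ] mid [0.5642 0.1652 0.06  ] w 0.07 yaw -0.07
```

```bash
cat >> h.py <<'E'
from scipy.spatial.transform import Rotation as Ro
LO=np.array([.566,.167]); LY=.1215
def lane(x,y=0):
    c,s=np.cos(LY),np.sin(LY); return LO+[c*x-s*y,s*x+c*y]
def tolane(p):
    c,s=np.cos(LY),np.sin(LY); d=np.array(p[:2])-LO; return np.array([c*d[0]+s*d[1],-s*d[0]+c*d[1]])
def go(x,y,z,yaw):  # yaw = heading of object's length axis (tool x, mod pi)
    s=state(); q=s['tool_rot']; R=Ro.from_quat([q[1],q[2],q[3],q[0]])
    X=np.array([np.cos(yaw),np.sin(yaw),0]); 
    if X@R.as_matrix()[:,0]<0: X=-X
    Z=np.array([0,0,-1.]); T=Ro.from_matrix(np.c_[X,np.cross(Z,X),Z])
    d=R.inv().apply(np.array([x,y,z])-s['tool_pos'])/.8; r=(R.inv()*T).as_rotvec()/1.5
    print('t',round(s['time'],2),'pos',s['tool_pos'].round(4),'d',d.round(4),'r',r.round(4),'F',s['contact_force'].round(1),'w',round(s['gripper_width'],3),'g',round(s['grasp_force'],1))
E
python3 -m inch '[{"dx":-0.58,"dy":-0.67,"rz":-0.109},{"dx":-0.58,"dy":-0.67,"rz":-0.109},{"dx":-0.58,"dy":-0.67,"rz":-0.109},{"dx":-0.58,"dy":-0.67,"rz":-0.109},{"dx":-0.58,"dy":-0.67,"rz":-0.109}]' 1
python3 -c "
from h import *
go(.465,-.088,.2,-.208)"
```

```text
t 0.4 pos [0.2264 0.5824 0.2067] d [-0.5816 -0.673   0.0086] r [-0.0002 -0.     -0.1085] F [-0.3 -0.8 -0.1] w 1.0 g 0.0validation failed for argument at $[0]...
```

```bash

python3 -m inch '[{"dx":-0.58,"dy":-0.67,"dz":0,"rx":0,"ry":0,"rz":-0.109},{"dx":-0.58,"dy":-0.67,"dz":0,"rx":0,"ry":0,"rz":-0.109},{"dx":-0.58,"dy":-0.67,"dz":0,"rx":0,"ry":0,"rz":-0.109},{"dx":-0.58,"dy":-0.67,"dz":0,"rx":0,"ry":0,"rz":-0.109},{"dx":-0.58,"dy":-0.67,"dz":0,"rx":0,"ry":0,"rz":-0.109}]' 1
python3 -c "
from h import *
go(.465,-.088,.2,-.208)"
```

```text
time: 0.9
tool_pos: [0.3107, 0.3453, 0.207]
tool_rot: [0.0, 0.103, 0.995, 0.0]
contact_force: [1.0, -0.8, -0.1]
gripper_width: 0.998
grasp_force: 0.0
t 0.9 pos [0.3107 0.3453 0.207 ] d [-0.2998 -0.4906  0.0088] r [0.0002 0.0004 0.001 ] F [ 1.  -0.8 -0.1] w 0.998 g 0.0
```

```bash

python3 -m inch '[{"dx":-0.3,"dy":-0.49,"dz":0,"rx":0,"ry":0,"rz":0},{"dx":-0.3,"dy":-0.49,"dz":0,"rx":0,"ry":0,"rz":0},{"dx":-0.3,"dy":-0.49,"dz":0,"rx":0,"ry":0,"rz":0},{"dx":-0.3,"dy":-0.49,"dz":0,"rx":0,"ry":0,"rz":0},{"dx":-0.3,"dy":-0.49,"dz":0,"rx":0,"ry":0,"rz":0}]' 1
python3 -c "
from h import *
go(.465,-.088,.17,-.208)"
```

```text
time: 1.4
tool_pos: [0.3946, 0.1097, 0.2073]
tool_rot: [0.001, 0.103, 0.995, 0.0]
contact_force: [0.6, 0.5, 0.8]
gripper_width: 1.004
grasp_force: 0.0
t 1.4 pos [0.3946 0.1097 0.2073] d [-0.1368 -0.2238  0.0468] r [0.0004 0.0011 0.0007] F [0.6 0.5 0.8] w 1.004 g 0.0
```

```bash

python3 -m inch '[{"dx":-0.137,"dy":-0.224,"dz":0.046,"rx":0,"ry":0,"rz":0},{"dx":-0.137,"dy":-0.224,"dz":0.046,"rx":0,"ry":0,"rz":0},{"dx":-0.137,"dy":-0.224,"dz":0.046,"rx":0,"ry":0,"rz":0},{"dx":-0.137,"dy":-0.224,"dz":0.046,"rx":0,"ry":0,"rz":0},{"dx":-0.137,"dy":-0.224,"dz":0.046,"rx":0,"ry":0,"rz":0}]' 1
python3 - <<'E'
from h import *
ci=optics.camera_info('wrist'); im=save('wrist','w1.png')
for r in nets.outline_of('wrist','half_prism'):
    ys,xs=np.nonzero(r['pixels']); p=at('wrist',r['bbox'][0],r['bbox'][1],.03,ci)
    print(r['confidence'],np.round(r['bbox']),p.round(3),im[ys,xs].mean(0).round()); print(fitbox('wrist',r['pixels'],[p[0],p[1],-.2],ci=ci))
go(.465,-.088,.015,-.208)
E
```

```text
time: 1.9
tool_pos: [0.4649, -0.0901, 0.1692]
tool_rot: [-0.001, 0.106, 0.994, -0.0]
contact_force: [0.1, 0.4, 0.0]
gripper_width: 1.006
grasp_force: 0.0
0.94 [257. 170.  42.  80.] [ 0.461 -0.088  0.03 ] [77. 70. 63.]
(array([ 0.46332631, -0.09019294, -0.21754524]), np.float64(0.038740284647219125))
0.69 [152. 152.  75.  71.] [ 0.416 -0.195  0.03 ] [ 23. 102.  97.]
(array([ 0.41729465, -0.19928056,  0.82865412]), np.float64(0.03864662215093073))
t 2.0 pos [ 0.4646 -0.0878  0.1696] d [-0.0008 -0.0002  0.1932] r [ 0.0003 -0.001  -0.0018] F [-0.9  0.5 -0.9] w 0.998 g 0.0
```

View pics/w1.png

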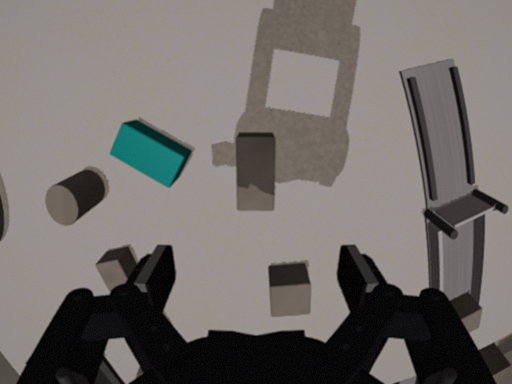

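The wrist view shows the grey prism at (257,170), lined up between the fingers and matching the fit to within 2 mm. I'll descend and grip.

```bash

python3 -m inch '[{"dx":0,"dy":0.002,"dz":0.06,"rx":0,"ry":0,"rz":0},{"dx":0,"dy":0.002,"dz":0.12,"rx":0,"ry":0,"rz":0},{"dx":0,"dy":0.002,"dz":0.16,"rx":0,"ry":0,"rz":0},{"dx":0,"dy":0.002,"dz":0.193,"rx":0,"ry":0,"rz":0},{"dx":0,"dy":0.002,"dz":0.193,"rx":0,"ry":0,"rz":0}]' 1
python3 -m inch '[{"dx":0,"dy":0,"dz":0,"rx":0,"ry":0,"rz":0},{"dx":0,"dy":0,"dz":0,"rx":0,"ry":0,"rz":0},{"dx":0,"dy":0,"dz":0,"rx":0,"ry":0,"rz":0},{"dx":0,"dy":0,"dz":0,"rx":0,"ry":0,"rz":0},{"dx":0,"dy":0,"dz":0,"rx":0,"ry":0,"rz":0}]' -1
python3 -c "
from h import *
go(.465,-.088,.13,-.208)"
```

```text
time: 2.5
tool_pos: [0.4613, -0.082, 0.012]
tool_rot: [-0.004, 0.102, 0.995, 0.001]
contact_force: [-0.3, 1.5, -0.0]
gripper_width: 1.002
grasp_force: 0.0
time: 3.0
tool_pos: [0.4657, -0.085, 0.0166]
tool_rot: [0.001, 0.103, 0.995, -0.0]
contact_force: [-0.6, 0.1, 1.2]
gripper_width: 0.147
grasp_force: 0.0
t 3.0 pos [ 0.4657 -0.085   0.0166] d [-0.0002 -0.0038 -0.1417] r [-0.0001  0.0011  0.0004] F [-0.6  0.1  1.2] w 0.147 g 0.0
```

```bash
python3 - <<'E'
from h import *
im=save('wrist','w2.png'); s=state(); print(s['gripper_width'],s['grasp_force'])
ci=optics.camera_info('wrist'); print((-ci['R'].T@ci['t']).round(3))
E
```

```text
0.05113912940237893 0.0
[ 0.386 -0.068  0.182]
```

View pics/w2.png

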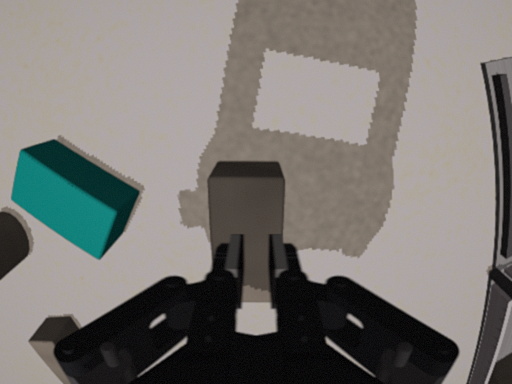

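```bash
python3 - <<'E'
from h import *
ci=optics.camera_info('wrist'); s=state(); print(s['tool_pos'].round(4),s['gripper_width'],s['grasp_force'],s['time'])
q=s['tool_rot'];R=Ro.from_quat([q[1],q[2],q[3],q[0]])
for b in(-.02,0,.02):
  for dz in(0,.019,.06): print(b,dz,proj('wrist',s['tool_pos']+R.apply([0,b,-dz]),ci).round())
for a in(-.04,.04):
  for b in(-.02,.02):
    for z in (0,.04): print(a,b,z,proj('wrist',np.array([.464,-.089,0])+Ro.from_euler('z',-.21).apply([a,b,z]),ci).round())
print(ci['fx'],ci['cx'],ci['cy'])
E
```

```text
[ 0.4654 -0.085   0.0163] 0.05113912940237893 0.0 3.05
-0.02 0 [223. 231.]
-0.02 0.019 [220. 245.]
-0.02 0.06 [210. 289.]
0 0 [255. 231.]
0 0.019 [255. 246.]
0 0.06 [255. 290.]
0.02 0 [288. 231.]
0.02 0.019 [291. 246.]
0.02 0.06 [300. 289.]
-0.04 -0.02 0 [217. 161.]
-0.04 -0.02 0.04 [207. 178.]
-0.04 0.02 0 [281. 161.]
-0.04 0.02 0.04 [287. 178.]
0.04 -0.02 0 [222. 269.]
0.04 -0.02 0.04 [216. 304.]
0.04 0.02 0 [277. 270.]
0.04 0.02 0.04 [281. 305.]
297.3186396354542 255.87720675278644 190.87237381941878
```

```bash

python3 -m inch '[{"dx":0,"dy":0,"dz":0,"rx":0,"ry":0,"rz":0},{"dx":0,"dy":0,"dz":0,"rx":0,"ry":0,"rz":0},{"dx":0,"dy":0,"dz":0,"rx":0,"ry":0,"rz":0}]'
python3 - <<'E'
from h import *
im=save('wrist','w3.png'); im2=optics.grab_frame('scene')
s=state();print(proj('scene',s['tool_pos']))
u,v=proj('scene',s['tool_pos']).astype(int)
a=cv2.resize(im2[max(0,v-75):v+75,u-75:u+75],(500,500)); b=cv2.resize(im[140:340,170:340],(290,340)); b=cv2.copyMakeBorder(b,0,160,0,0,cv2.BORDER_CONSTANT)
cv2.imwrite('pics/c3.png',cv2.convertScaleAbs(np.hstack([a,b])[:,:,::-1],alpha=2.))
print(s['gripper_width'],s['grasp_force'],s['contact_force'].round(1),s['tool_pos'])
E
```

```text
time: 3.35
tool_pos: [0.465, -0.0849, 0.0157]
tool_rot: [-0.0, 0.104, 0.995, 0.0]
contact_force: [0.4, 0.2, -0.3]
gripper_width: 0.004
grasp_force: 0.1
[258.55465858 176.29274069]
0.0004129530813182472 0.13390636537224054 [-1.1 -0.   0.7] [ 0.46502169 -0.08485475  0.01569832]
```

View pics/c3.png

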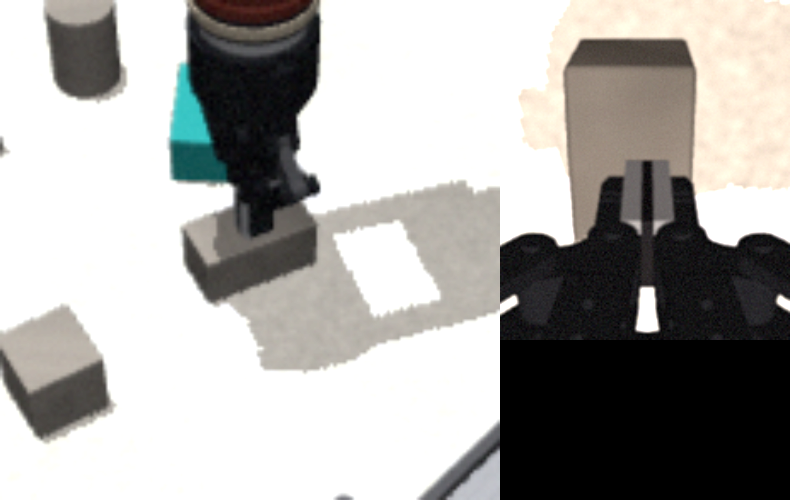

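```bash

python3 -m inch '[{"dx":0,"dy":0,"dz":-0.05,"rx":0,"ry":0,"rz":0},{"dx":0,"dy":0,"dz":-0.1,"rx":0,"ry":0,"rz":0},{"dx":0,"dy":0,"dz":-0.1,"rx":0,"ry":0,"rz":0}]'
python3 - <<'E'
from h import *
im=save('wrist','w4.png'); ci=optics.camera_info('wrist'); im2=optics.grab_frame('scene')
s=state();print(s['tool_pos'])
q=s['tool_rot'];R=Ro.from_quat([q[1],q[2],q[3],q[0]])
u,v=proj('scene',s['tool_pos']); print(u,v)
u0,v0=int(u),int(v)
a=np.ascontiguousarray(im2[max(0,v0-75):v0+75,u0-75:u0+75]); a=cv2.convertScaleAbs(cv2.resize(a,(500,500)),alpha=2.); 
b=cv2.convertScaleAbs(cv2.resize(im[140:340,170:340],(290,340)),alpha=2.)
for k in(0,.02,.04):
  p=s['tool_pos']+R.apply([0,0,-k])
  x,y=proj('scene',p); cv2.circle(a,(int((x-u0+75)*3.333),int((y-v0+75)*3.333)),3,(255,0,0),-1)
  x,y=proj('wrist',p,ci); cv2.circle(b,(int((x-170)*1.706),int((y-140)*1.7)),3,(255,0,0),-1)
b=cv2.copyMakeBorder(b,0,160,0,0,cv2.BORDER_CONSTANT)
cv2.imwrite('pics/c4.png',np.hstack([a,b])[:,:,::-1])
E
```

```text
time: 3.75
tool_pos: [0.4694, -0.0863, 0.1022]
tool_rot: [0.006, 0.103, 0.995, -0.001]
contact_force: [0.1, 0.5, 0.2]
gripper_width: -0.002
grasp_force: 0.0
[ 0.46600322 -0.08515419  0.09704377]
257.9956543420696 150.2769122477638
```

View pics/c4.png

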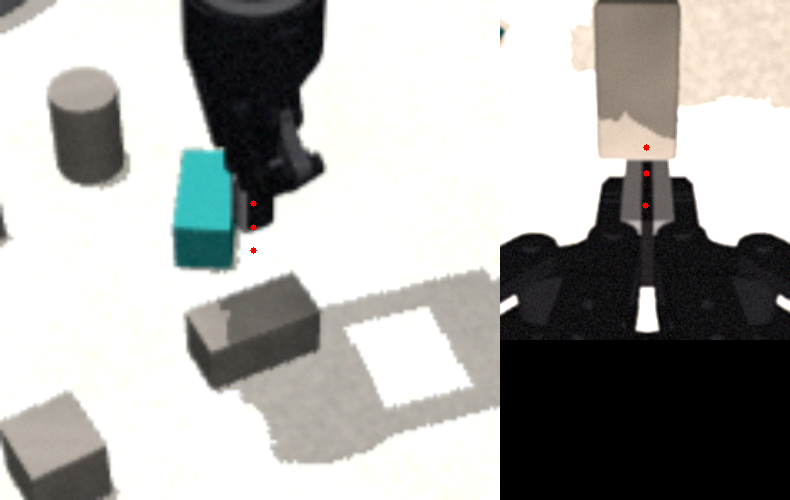

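The real fingertips sit about 20–25 mm behind the reported TCP: the marks at k=0.02 coincide with the tip at crop (258,228). The fingers therefore closed above the prism, and it wasn't moved. I'll reopen and go deeper.

```bash

python3 -m inch '[{"dx":0,"dy":-0.004,"dz":0,"rx":0,"ry":0,"rz":0},{"dx":0,"dy":-0.004,"dz":0,"rx":0,"ry":0,"rz":0},{"dx":0,"dy":-0.004,"dz":0,"rx":0,"ry":0,"rz":0},{"dx":0,"dy":-0.004,"dz":0,"rx":0,"ry":0,"rz":0},{"dx":0,"dy":-0.004,"dz":0,"rx":0,"ry":0,"rz":0}]' 1
python3 -m inch '[{"dx":0,"dy":0,"dz":0.05,"rx":0,"ry":0,"rz":0},{"dx":0,"dy":0,"dz":0.09,"rx":0,"ry":0,"rz":0},{"dx":0,"dy":0,"dz":0.115,"rx":0,"ry":0,"rz":0},{"dx":0,"dy":0,"dz":0.132,"rx":0,"ry":0,"rz":0},{"dx":0,"dy":0,"dz":0.132,"rx":0,"ry":0,"rz":0}]' 1
python3 -c "
from h import *
go(.464,-.089,-.01,-.21)"
```

```text
time: 4.35
tool_pos: [0.4641, -0.0879, 0.0952]
tool_rot: [-0.0, 0.103, 0.995, 0.0]
contact_force: [-0.6, -0.5, 0.2]
gripper_width: 0.843
grasp_force: 0.0
time: 4.85
tool_pos: [0.4627, -0.0873, -0.0119]
tool_rot: [-0.002, 0.103, 0.995, 0.001]
contact_force: [0.7, 0.7, -0.6]
gripper_width: 0.997
grasp_force: 0.0
t 4.85 pos [ 0.4627 -0.0873 -0.0119] d [-0.002  -0.0017 -0.0023] r [ 0.0004 -0.0028  0.0018] F [ 0.7  0.7 -0.6] w 0.997 g 0.0
```

```bash

python3 -m inch '[{"dx":0,"dy":0,"dz":0,"rx":0,"ry":0,"rz":0},{"dx":0,"dy":0,"dz":0,"rx":0,"ry":0,"rz":0},{"dx":0,"dy":0,"dz":0,"rx":0,"ry":0,"rz":0},{"dx":0,"dy":0,"dz":0,"rx":0,"ry":0,"rz":0},{"dx":0,"dy":0,"dz":0,"rx":0,"ry":0,"rz":0}]' -1
python3 -c "
from h import *
go(.464,-.089,.14,-.21)"
```

```text
time: 5.35
tool_pos: [0.4659, -0.0886, -0.0082]
tool_rot: [0.002, 0.103, 0.995, -0.0]
contact_force: [-0.3, 0.1, 6.2]
gripper_width: 0.454
grasp_force: 63.4
t 5.35 pos [ 0.4659 -0.0886 -0.0082] d [ 0.0016 -0.0011 -0.1852] r [-0.0004  0.0022  0.0018] F [-0.3  0.1  6.2] w 0.454 g 63.4
```

```bash

python3 -m inch '[{"dx":0,"dy":0,"dz":-0.05,"rx":0,"ry":0,"rz":0},{"dx":0,"dy":0,"dz":-0.11,"rx":0,"ry":0,"rz":0},{"dx":0,"dy":0,"dz":-0.15,"rx":0,"ry":0,"rz":0},{"dx":0,"dy":0,"dz":-0.15,"rx":0,"ry":0,"rz":0}]'
python3 -c "
from h import *
p=lane(-.1); print(p); go(p[0],p[1],.11,LY)"
```

```text
time: 5.75
tool_pos: [0.4678, -0.0891, 0.1157]
tool_rot: [0.005, 0.103, 0.995, -0.001]
contact_force: [1.0, -0.1, -2.2]
gripper_width: 0.456
grasp_force: 62.6
[0.4667372  0.15487987]
t 5.75 pos [ 0.4678 -0.0891  0.1157] d [0.0642 0.2982 0.0061] r [-0.002   0.0068 -0.2191] F [ 1.  -0.1 -2.2] w 0.456 g 62.6
```

```bash

python3 -m inch '[{"dx":0.064,"dy":0.298,"dz":0,"rx":0,"ry":0,"rz":-0.22},{"dx":0.064,"dy":0.298,"dz":0,"rx":0,"ry":0,"rz":-0.22},{"dx":0.064,"dy":0.298,"dz":0,"rx":0,"ry":0,"rz":-0.22},{"dx":0.064,"dy":0.298,"dz":0,"rx":0,"ry":0,"rz":-0.22},{"dx":0.064,"dy":0.298,"dz":0,"rx":0,"ry":0,"rz":-0.22}]'
python3 -m inch '[{"dx":0,"dy":0,"dz":0,"rx":0,"ry":0,"rz":0},{"dx":0,"dy":0,"dz":0,"rx":0,"ry":0,"rz":0}]'
python3 - <<'E'
from h import *
p=lane(-.1); go(p[0],p[1],.0,LY)
im=optics.grab_frame('wrist'); ci=optics.camera_info('wrist')
b=cv2.convertScaleAbs(cv2.resize(im,(768,576),interpolation=cv2.INTER_CUBIC),alpha=1.8)
for x,y,z,c in [(-.18,.03,.016,(255,0,0)),(-.18,-.03,.016,(255,0,0)),(-.02,.03,.016,(255,0,0)),(-.02,-.03,.016,(255,0,0)),(0,.044,.075,(0,255,0)),(0,-.044,.075,(0,255,0)),(.02,0,.006,(0,0,255))]:
    q=proj('wrist',[*lane(x,y),z],ci); cv2.circle(b,tuple(int(1.5*t) for t in q),3,c,-1); print(x,y,q.round())
cv2.imwrite('pics/w5.png',b[:,:,::-1])
E
```

```text
time: 6.25
tool_pos: [0.4612, 0.1579, 0.1077]
tool_rot: [-0.002, -0.062, 0.998, -0.0]
contact_force: [0.1, -0.4, -3.5]
gripper_width: 0.456
grasp_force: 62.6
time: 6.45
tool_pos: [0.4616, 0.1565, 0.1078]
tool_rot: [-0.002, -0.063, 0.998, -0.0]
contact_force: [0.3, -0.2, -2.9]
gripper_width: 0.457
grasp_force: 62.8
t 6.45 pos [0.4616 0.1565 0.1078] d [-0.0067 -0.0027  0.1347] r [-0.0004 -0.0027  0.0026] F [ 0.3 -0.2 -2.9] w 0.457 g 62.8
-0.18 0.03 [289. 103.]
-0.18 -0.03 [219. 103.]
-0.02 0.03 [283. 266.]
-0.02 -0.03 [225. 266.]
0 0.044 [303. 319.]
0 -0.044 [204. 318.]
0.02 0 [254. 291.]
```

View pics/w5.png

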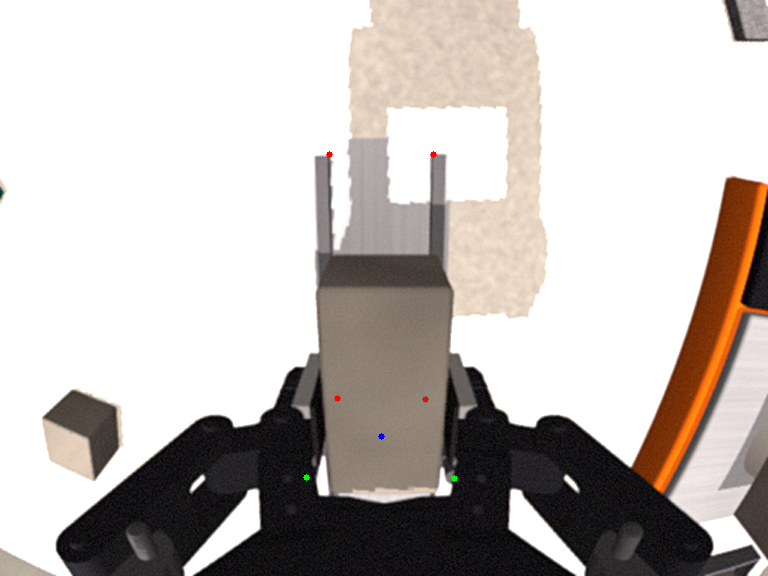

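The marks sit on the rail ends at (329,155) and (433,155), so the lane model is good. The prism is held straight and centred over the infeed. Lowering it now.

```bash

python3 -m inch '[{"dx":-0.005,"dy":-0.002,"dz":0.05,"rx":0,"ry":0,"rz":0},{"dx":-0.005,"dy":-0.002,"dz":0.09,"rx":0,"ry":0,"rz":0},{"dx":-0.005,"dy":-0.002,"dz":0.118,"rx":0,"ry":0,"rz":0},{"dx":-0.005,"dy":-0.002,"dz":0.133,"rx":0,"ry":0,"rz":0},{"dx":-0.005,"dy":-0.002,"dz":0.133,"rx":0,"ry":0,"rz":0}]'
python3 -c "
from h import *
p=lane(-.1); go(p[0],p[1],.0,LY)"
```

```text
time: 7.0
tool_pos: [0.4656, 0.1533, 0.0014]
tool_rot: [-0.002, -0.06, 0.998, -0.0]
contact_force: [0.4, -0.3, -2.6]
gripper_width: 0.457
grasp_force: 62.8
t 7.0 pos [0.4656 0.1533 0.0014] d [-0.0017  0.0018  0.0017] r [-0.0002 -0.0033 -0.0005] F [ 0.4 -0.3 -2.6] w 0.457 g 62.8
```

Not yet touching. I'll lower another 3 mm or so, then release.

```bash

python3 -m inch '[{"dx":0,"dy":0.001,"dz":0.003,"rx":0,"ry":0,"rz":0},{"dx":0,"dy":0.001,"dz":0.003,"rx":0,"ry":0,"rz":0}]'
python3 -m inch '[{"dx":0,"dy":0,"dz":0.001,"rx":0,"ry":0,"rz":0},{"dx":0,"dy":0,"dz":0.001,"rx":0,"ry":0,"rz":0}]'
python3 -m inch '[{"dx":0,"dy":0,"dz":0,"rx":0,"ry":0,"rz":0},{"dx":0,"dy":0,"dz":0,"rx":0,"ry":0,"rz":0},{"dx":0,"dy":0,"dz":0,"rx":0,"ry":0,"rz":0},{"dx":0,"dy":0,"dz":0,"rx":0,"ry":0,"rz":0},{"dx":0,"dy":0,"dz":0,"rx":0,"ry":0,"rz":0}]' 1
python3 -m inch '[{"dx":0,"dy":0,"dz":-0.05,"rx":0,"ry":0,"rz":0},{"dx":0,"dy":0,"dz":-0.1,"rx":0,"ry":0,"rz":0},{"dx":0,"dy":0,"dz":-0.13,"rx":0,"ry":0,"rz":0},{"dx":0,"dy":0,"dz":-0.13,"rx":0,"ry":0,"rz":0},{"dx":0,"dy":0,"dz":-0.13,"rx":0,"ry":0,"rz":0}]' -1
python3 - <<'E'
from h import *
ci=optics.camera_info('wrist'); optics.grab_frame('wrist')
for r in nets.outline_of('wrist','half_prism')[:2]:
    p=at('wrist',r['bbox'][0],r['bbox'][1],.03,ci); f=fitbox('wrist',r['pixels'],[p[0],p[1],.12],ci=ci); print(r['confidence'],f,tolane(f[0]))
p=lane(-.185); go(p[0],p[1],.1,LY)
E
```

```text
time: 7.2
tool_pos: [0.4687, 0.1556, 0.0026]
tool_rot: [0.001, -0.061, 0.998, 0.0]
contact_force: [-0.5, -0.3, -2.7]
gripper_width: 0.456
grasp_force: 62.8
time: 7.4
tool_pos: [0.4682, 0.1557, 0.0015]
tool_rot: [0.001, -0.061, 0.998, 0.0]
contact_force: [0.4, 0.3, -2.5]
gripper_width: 0.46
grasp_force: 62.8
time: 7.9
tool_pos: [0.4676, 0.1556, 0.0007]
tool_rot: [0.0, -0.061, 0.998, 0.0]
contact_force: [-0.2, 0.5, 0.6]
gripper_width: 1.005
grasp_force: 0.0
time: 8.4
tool_pos: [0.4676, 0.1556, 0.1047]
tool_rot: [0.0, -0.061, 0.998, 0.0]
contact_force: [-0.1, 0.0, -0.3]
gripper_width: 0.143
grasp_force: 0.0
0.68 (array([0.46755983, 0.15597899, 0.1230866 ]), np.float64(0.05036237431735824)) [-0.09905022  0.00099131]
t 8.5 pos [0.4662 0.1554 0.1027] d [ 0.1056 -0.0005  0.0037] r [-0.0001 -0.002   0.0008] F [ 1.3  0.1 -1. ] w 0.006 g 0.0
```

The prism lies at lane x = -0.099, y = 0.001, aligned with the lane. The shut fingers now go behind it.

```bash

python3 -m inch '[{"dx":0.05,"dy":0,"dz":0,"rx":0,"ry":0,"rz":0},{"dx":0.094,"dy":0,"dz":0,"rx":0,"ry":0,"rz":0},{"dx":0.094,"dy":0,"dz":0.05,"rx":0,"ry":0,"rz":0},{"dx":0.094,"dy":0,"dz":0.1,"rx":0,"ry":0,"rz":0},{"dx":0.094,"dy":0,"dz":0.1,"rx":0,"ry":0,"rz":0}]' -1
python3 -c "
from h import *
p=lane(-.175); go(p[0],p[1],.002,LY)"
```

```text
time: 9.0
tool_pos: [0.3861, 0.1451, 0.0178]
tool_rot: [-0.007, -0.061, 0.998, -0.001]
contact_force: [-1.6, -0.4, -1.0]
gripper_width: -0.004
grasp_force: 0.0
t 9.0 pos [0.3861 0.1451 0.0178] d [-0.0081 -0.0001  0.0196] r [-0.0006 -0.0096  0.0008] F [-1.6 -0.4 -1. ] w -0.004 g 0.0
```

```bash

python3 -m inch '[{"dx":0,"dy":0,"dz":0.019,"rx":0,"ry":0,"rz":0},{"dx":-0.008,"dy":0,"dz":0.019,"rx":0,"ry":0,"rz":0},{"dx":-0.02,"dy":0,"dz":0.019,"rx":0,"ry":0,"rz":0},{"dx":-0.035,"dy":0,"dz":0.019,"rx":0,"ry":0,"rz":0},{"dx":-0.05,"dy":0,"dz":0.019,"rx":0,"ry":0,"rz":0}]'
python3 - <<'E'
from h import *
p=lane(.067); go(p[0],p[1],.002,LY); print(tolane(state()['tool_pos']))
optics.grab_frame('top')
for r in nets.outline_of('top','half_prism')[:2]:
    p=at('top',r['bbox'][0],r['bbox'][1],.03); print(r['confidence'],p,tolane(p))
E
```

```text
time: 9.5
tool_pos: [0.4341, 0.1515, 0.0105]
tool_rot: [0.0, -0.061, 0.998, 0.0]
contact_force: [-1.9, -0.2, -0.5]
gripper_width: -0.003
grasp_force: 0.6
t 9.5 pos [0.4341 0.1515 0.0105] d [-0.2497 -0.001   0.0108] r [0.     0.0004 0.0007] F [-1.9 -0.2 -0.5] w -0.003 g 0.6
[-0.1327889   0.00059379]
0.86 [ 0.41954589 -0.2009036   0.03      ] [-0.18996483 -0.34744097]
```

```bash

python3 -m inch '[{"dx":-0.012,"dy":0,"dz":0.006,"rx":0,"ry":0,"rz":0},{"dx":-0.026,"dy":0,"dz":0.008,"rx":0,"ry":0,"rz":0},{"dx":-0.04,"dy":0,"dz":0.008,"rx":0,"ry":0,"rz":0},{"dx":-0.055,"dy":0,"dz":0.008,"rx":0,"ry":0,"rz":0},{"dx":-0.07,"dy":0,"dz":0.008,"rx":0,"ry":0,"rz":0}]'
python3 - <<'E'
from h import *
p=lane(.067); go(p[0],p[1],.004,LY); print(tolane(state()['tool_pos']))
ci=optics.camera_info('wrist');im=save('wrist','w6.png')
for r in nets.outline_of('wrist','half_prism')[:2]: print(r['confidence'],r['bbox'],tolane(at('wrist',r['bbox'][0],r['bbox'][1],.04,ci)))
t=optics.grab_frame('top'); a=cv2.resize(t[100:265,100:215],(350,502),interpolation=cv2.INTER_CUBIC); b=cv2.resize(im[180:384,130:380],(440,359));b=cv2.copyMakeBorder(b,0,143,0,0,cv2.BORDER_CONSTANT)
cv2.imwrite('pics/c6.png',cv2.convertScaleAbs(np.hstack([a,b])[:,:,::-1],alpha=2.))
E
```

```text
time: 10.1
tool_pos: [0.4873, 0.1579, 0.0031]
tool_rot: [-0.002, -0.061, 0.998, -0.0]
contact_force: [-8.1, -1.1, 5.6]
gripper_width: 0.001
grasp_force: 4.2
t 10.1 pos [0.4873 0.1579 0.0031] d [-0.1828 -0.0009 -0.002 ] r [-0.0003 -0.0031  0.0009] F [-8.1 -1.1  5.6] w 0.001 g 4.2
[-0.07924307  0.0005436 ]
0.89 [255.8, 290.9, 75.1, 86.9] [-0.06077748  0.00109376]
```

View pics/c6.png

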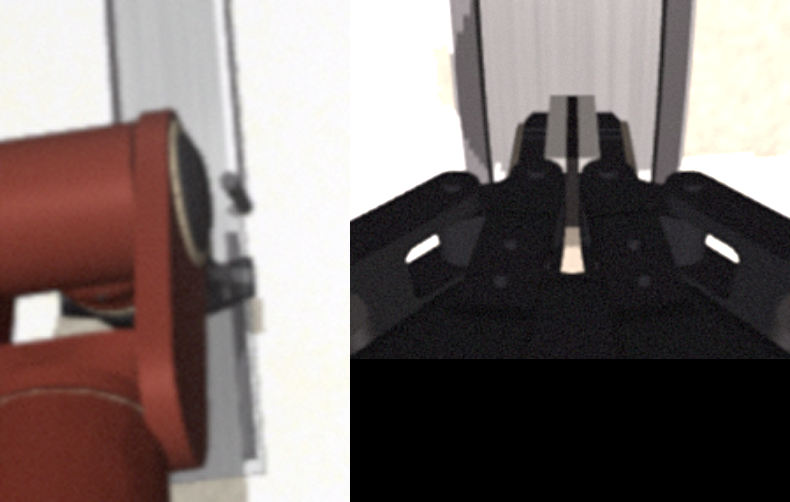

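The fingers are centred in the lane behind the prism, whose rear edges show evenly on both sides at crop (517,140) and (630,140). Pushing on.

```bash

python3 -m inch '[{"dx":-0.012,"dy":0,"dz":0,"rx":0,"ry":0,"rz":0},{"dx":-0.024,"dy":0,"dz":0,"rx":0,"ry":0,"rz":0},{"dx":-0.036,"dy":0,"dz":0,"rx":0,"ry":0,"rz":0}]'
python3 -m inch '[{"dx":-0.012,"dy":0,"dz":0,"rx":0,"ry":0,"rz":0},{"dx":-0.024,"dy":0,"dz":0,"rx":0,"ry":0,"rz":0},{"dx":-0.036,"dy":0,"dz":0,"rx":0,"ry":0,"rz":0}]'
python3 - <<'E'
from h import *
p=lane(.067); go(p[0],p[1],.004,LY); print(tolane(state()['tool_pos']))
optics.grab_frame('scene')
for n in('half_prism','gate'):
  for r in nets.boxes_of('scene',n)[:2]: print(n,r['confidence'],np.round(r['bbox']),tolane(at('scene',r['bbox'][0],r['bbox'][1],.026)).round(3))
E
```

```text
time: 10.55
tool_pos: [0.5166, 0.1617, 0.0027]
tool_rot: [-0.0, -0.061, 0.998, -0.0]
contact_force: [-2.7, -0.1, -2.1]
gripper_width: 0.002
grasp_force: 1.0
time: 10.85
tool_pos: [0.5459, 0.1653, 0.0028]
tool_rot: [-0.0, -0.061, 0.998, 0.0]
contact_force: [-1.2, -0.2, -0.2]
gripper_width: 0.003
grasp_force: 1.1
t 10.85 pos [0.5459 0.1653 0.0028] d [-0.109  -0.0011 -0.0016] r [ 0.0001 -0.0002  0.0008] F [-1.2 -0.2 -0.2] w 0.003 g 1.1
[-0.02017261  0.00077661]
half_prism 0.8 [245. 139.  21.  35.] [-0.184 -0.334]
half_prism 0.62 [289. 289.  50.  44.] [ 0.03  -0.005]
gate 0.8 [303. 295.  41.  25.] [0.022 0.02 ]
```

```bash

python3 -m inch '[{"dx":-0.012,"dy":0,"dz":0,"rx":0,"ry":0,"rz":0},{"dx":-0.024,"dy":0,"dz":0,"rx":0,"ry":0,"rz":0},{"dx":-0.036,"dy":0,"dz":0,"rx":0,"ry":0,"rz":0},{"dx":-0.048,"dy":0,"dz":0,"rx":0,"ry":0,"rz":0}]'
python3 -m inch '[{"dx":-0.012,"dy":0,"dz":0,"rx":0,"ry":0,"rz":0},{"dx":-0.024,"dy":0,"dz":0,"rx":0,"ry":0,"rz":0},{"dx":-0.036,"dy":0,"dz":0,"rx":0,"ry":0,"rz":0},{"dx":-0.048,"dy":0,"dz":0,"rx":0,"ry":0,"rz":0},{"dx":-0.06,"dy":0,"dz":0,"rx":0,"ry":0,"rz":0}]'
python3 - <<'E'
from h import *
p=lane(.067); go(p[0],p[1],.004,LY); print(tolane(state()['tool_pos']))
im=optics.grab_frame('scene')
for n in('half_prism','gate'):
  for r in nets.boxes_of('scene',n)[:2]: print(n,r['confidence'],np.round(r['bbox']),tolane(at('scene',r['bbox'][0],r['bbox'][1],.026)).round(3))
cv2.imwrite('pics/s7.png',cv2.convertScaleAbs(cv2.resize(im[200:384,150:400,::-1],(750,552),interpolation=cv2.INTER_CUBIC),alpha=1.8))
E
```

```text
time: 11.4
tool_pos: [0.5841, 0.1699, 0.0029]
tool_rot: [-0.0, -0.061, 0.998, -0.0]
contact_force: [-2.6, -0.2, 1.3]
gripper_width: -0.0
grasp_force: 1.4
time: 11.9
tool_pos: [0.6319, 0.1758, 0.0029]
tool_rot: [0.0, -0.061, 0.998, -0.0]
contact_force: [-2.0, -1.5, 1.6]
gripper_width: -0.002
grasp_force: 1.3
t 11.9 pos [0.6319 0.1758 0.0029] d [-0.0007 -0.001  -0.0014] r [-0.      0.0001  0.0008] F [-2.  -1.5  1.6] w -0.002 g 1.3
[0.06645588 0.00078583]
half_prism 0.67 [254. 321.  50.  46.] [ 0.117 -0.008]
half_prism 0.59 [245. 140.  20.  36.] [-0.182 -0.33 ]
gate 0.48 [303. 298.  34.  34.] [0.027 0.024]
```

View pics/s7.png

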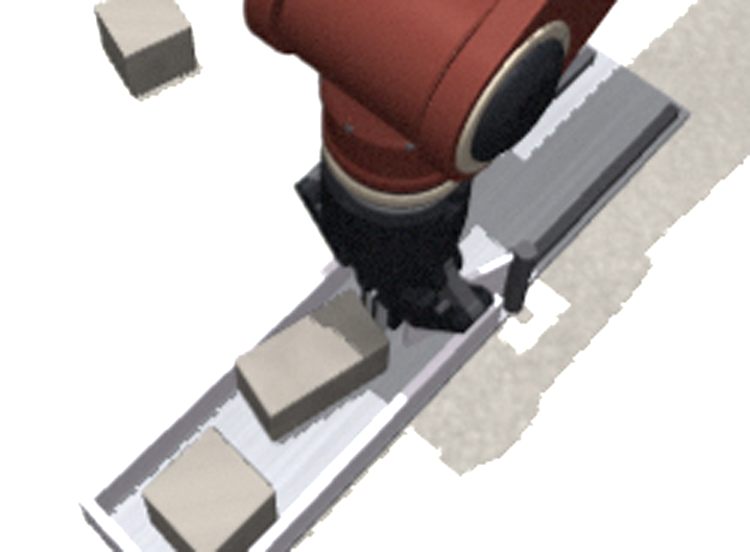

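The prism is past the gate at lane x ≈ 0.117, slightly yawed and short of the cube. The fingers are still holding the flap open. Lifting straight up.

```bash

python3 -m inch '[{"dx":0,"dy":0,"dz":-0.04,"rx":0,"ry":0,"rz":0},{"dx":0,"dy":0,"dz":-0.09,"rx":0,"ry":0,"rz":0},{"dx":0,"dy":0,"dz":-0.15,"rx":0,"ry":0,"rz":0},{"dx":0,"dy":0,"dz":-0.2,"rx":0,"ry":0,"rz":0},{"dx":0,"dy":0,"dz":-0.2,"rx":0,"ry":0,"rz":0}]'
python3 -m inch '[{"dx":0.3,"dy":0,"dz":0,"rx":0,"ry":0,"rz":0},{"dx":0.3,"dy":0,"dz":0,"rx":0,"ry":0,"rz":0},{"dx":0.3,"dy":0,"dz":0,"rx":0,"ry":0,"rz":0},{"dx":0.3,"dy":0,"dz":0,"rx":0,"ry":0,"rz":0},{"dx":0.3,"dy":0,"dz":0,"rx":0,"ry":0,"rz":0}]'
python3 -m inch '[{"dx":0,"dy":0,"dz":0,"rx":0,"ry":0,"rz":0},{"dx":0,"dy":0,"dz":0,"rx":0,"ry":0,"rz":0},{"dx":0,"dy":0,"dz":0,"rx":0,"ry":0,"rz":0},{"dx":0,"dy":0,"dz":0,"rx":0,"ry":0,"rz":0}]'
python3 - <<'E'
from h import *
im=optics.grab_frame('scene')
for n in('half_prism','gate'):
  for r in nets.boxes_of('scene',n)[:2]: print(n,r['confidence'],np.round(r['bbox']),tolane(at('scene',r['bbox'][0],r['bbox'][1],.026)).round(3))
cv2.imwrite('pics/s8.png',cv2.convertScaleAbs(cv2.resize(im[200:384,150:400,::-1],(750,552),interpolation=cv2.INTER_CUBIC),alpha=1.8))
E
```

```text
time: 12.55
tool_pos: [0.6357, 0.1768, 0.1725]
tool_rot: [0.008, -0.061, 0.998, 0.001]
contact_force: [1.5, 0.3, 0.7]
gripper_width: -0.006
grasp_force: 0.0
time: 13.05
tool_pos: [0.3902, 0.1462, 0.1617]
tool_rot: [-0.0, -0.061, 0.998, 0.0]
contact_force: [0.1, -0.8, 0.9]
gripper_width: -0.002
grasp_force: 0.0
time: 13.45
tool_pos: [0.3938, 0.1465, 0.1631]
tool_rot: [0.0, -0.061, 0.998, 0.0]
contact_force: [-0.5, -0.5, -0.6]
gripper_width: 0.005
grasp_force: 0.0
half_prism 0.96 [245. 139.  15.  35.] [-0.185 -0.334]
half_prism 0.58 [254. 323.  50.  47.] [ 0.119 -0.007]
```

View pics/s8.png

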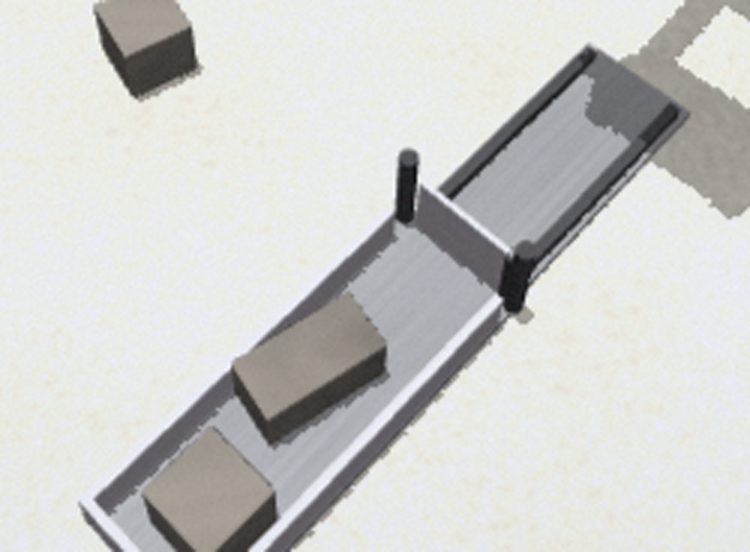

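The gate is shut between the posts at (407,185) and (517,275), and the prism lies flat in the tray at about (310,370). Handing in.

```bash
python3 -c "
from h import *
print(ticket.job_done())"
```

```text
the job is handed in; nothing more can be done
None
```

The job is handed in: the short prism lies flat in the tray about 0.12 m past the gateway, the gate has shut behind it, the long prism was never touched, and the clock stood at about 13.5 s; the hand-in call gave no verdict.

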